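# Get the melting dish out from behind the bench tools

### The arm

A 6-joint arm with a two-finger parallel gripper is mounted at the origin on the work surface. World frame = base frame: x ahead of the robot, y to its left, z up, the work surface at z = 0. Lengths are in mm, angles in rad, forces in N, time in s.
With the tool pointing down it reaches from about 275 to 1000 mm from the base axis. Payload 8.4 kg.
Tool frame: the origin (TCP) lies at the very end of the fingers, on their centre line; the grasp point (between the pads) lies 19 mm behind it; z points along the fingers, y is the line along which they close (so a half turn about z gives the same grasp; the last joint's range is limited). The gripper opens to 85 mm and grips with 20 to 120 N. Pads are 22 mm wide; open, the fingers measure 114 mm over their backs; the gripper's body (76 mm by 85 mm) begins 54 mm behind the grasp point. The pads swing forward as they close: fully open they stand 13 mm farther back than shut.
Start: joints at [1.283, 0.353, 1.633, -0, 1.155, -0.002], TCP at [176.202, 599.651, 231.281] pointing down, gripper open.
Joint ranges: [-2.63, 2.63], [-0.92, 2.1], [0.06, 2.66], [-1.3, 4.44], [0, 2.69], [-3.02, 3.02]. Speed limits (rad/s): [2.22, 2.22, 2.79, 3.14, 3.14, 3.14].

### API

Orientations are given as [roll, pitch, yaw] about the fixed x, y, z axes, in that order (R = Rz(yaw) Ry(pitch) Rx(roll)).
In Python, from rig import sensors, grab_frame, camera_params, order gives the robot as it stands. The module is installed in compiled form; this text tells all that it offers.
- The arm moves only by the tool move_arm, never from a script. Its argument "motion" is a list of rows, each a list of 7 numbers: the turn, a rotation vector about the tool's x, y, z in a scale on which 1.0 is 120 degrees, then the shift along the tool's x, y, z in fractions of the full range, 1 being 0.75 m, then the finger opening in m, from 0 to 0.0854. A call has 1 to 8 rows; each row is the pose to reach, as a shift and turn from the pose commanded when the call began, along the tool's axes at that moment; what a row does not reach only later rows make up. A row lasts 1/8 s, in which the tool goes at most 62.5 mm and 10.7 degrees, less where a joint would pass 70% of its speed; a pose out of reach is approached as far as the arm can. No shift or turn number may pass 1 either way. A call with a gripper value outside its range is refused whole. The fingers move at their own pace and stop on an object; "grip_force" is the grip in N (left out, the last holds). Time passes only in rows, so rows that repeat a pose let the fingers close. It gives the time, the measured TCP pose, the force, the opening and the grip force at its end, in the units of the state.
- sensors.sense(): the state, without advancing time (a new reading comes with each control period).
- grab_frame(name): name is "scene" or "top" or "wrist"; returns (picture, depth): 420x560x3 uint8, red, green, blue; 420x560 float32, mm along the optical axis (not along the pixel's ray), 0 where there is no reading.
- camera_params(name): a dict with "camera_matrix" (3x3 intrinsics, pixels), "world_from_camera" (4x4, takes a point from camera to world coordinates). Camera axes: x right, y down, z forward; pixel columns grow to the right and rows downward; lengths in mm; the calibration is good to about 2 mm. The wrist camera is an equidistant fisheye: a pixel r from the principal point sees the ray r / f radians off the axis. A picture is of the moment at which its call begins: read the wrist's pose just before it. camera_params takes no time and is no camera call; for the wrist camera it gives the pose at the moment of the call.
- order.sign_off(): hands the job in; it is judged then, once.
The state is a dict: "clock": time; "qpos": joint angles; "qvel": joint speeds; "joint_efforts": joint torques, N m; "eef_pos": TCP position; "tcp_rot": TCP orientation; "contact_force": force on the tool from outside, world axes, zero at the start; "wrist_torque": the same for the moment, N m; "opening": opening from 0.0 (shut) to 1.0 (fully open); "grasp_force": force on a finger pad.
Only numpy, scipy, OpenCV 4.12 (cv2) and the standard library are available. Lean on these libraries where they do the work, as an engineer would, in place of code of your own. Each camera call takes 0.05 s, during which the arm holds its last target. There are 200 camera calls.

### The job

Clear the jar, the ring mandrel and the punch block off the wooden stand into the metal tray, all three standing upright in it, leaving the white melting dish where it is. With all three in the tray, fetch the dish from the stand and set it down, open side up, centred on the scorched patch in the middle of the soldering brick. Then put the three tools back upright, each on the very cork pad where it stood at the start, tipping nothing over and leaving the hammer, the steel block and the brass spool alone.

Things in the scene. Friction and masses are not known exactly. Their poses are not given: they have to be found in the camera images.
- stand: Fixed wooden board 160 (x) by 220 (y) by 15 mm, yaw within 17 deg; ledge along its far (+x) edge, 12 thick, 22 mm above the board. Origin: centre of its underside. Three flush cork pads, 62 mm diameter, at (x, y) = (-40, 0), (30, 66), (30, -66) mm, the dish at (30, 0). Any tool may start on any pad, within 3 mm of its centre; its place then is its home.
- jar: Closed squat clear-glass jar with a paper label and a black lid, 56 mm diameter, 85 mm high overall, about 0.22 kg. It can be gripped round its straight side, 20 to 50 mm up. Origin: centre of its underside; z up its axis.
- mandrel: Ring mandrel on a foot: a round dark wooden foot of 56 mm diameter and 16 mm height, out of which a slightly tapered steel bar rises, 25 mm diameter at its lower end and 18 mm at its top; 125 mm high overall, about 0.30 kg. Grip the bar. Origin: centre of its underside; z up its axis.
- punches: Punch block: an upright dark wooden block 52 (x) by 40 (y) by 75 mm (z), with two rows of steel punches fixed in its top that rise to 110 mm; one piece, about 0.30 kg. Grip the wood across its 40 mm width. Its x and y lie within 7 degrees of the stand's at the start. Origin: centre of its underside; z up.
- dish: White ceramic melting dish, round, open at the top: 52 mm diameter at the rim, 49 mm at the base, 24 mm high, wall 5 mm, about 0.08 kg. It stands on the stand between the two far pads and in front of the ledge, so close that the tools round it block the gripper. Origin: centre of its underside; z up its axis.
- brick: Fixed pale soldering brick, 230 (x) by 114 (y) by 64 mm high. A flush dark scorched patch of 70 mm diameter lies in the middle of its top. Origin: centre of its underside on the bench, so the top is 64 mm above it; long side along its x, turned up to 12 degrees. Brick and tray swap sides of the stand.
- tray: Fixed shallow open aluminium tray, 310 (x) by 116 (y) by 20 mm high outside, walls and floor 4 mm thick; it has room for the three tools in a row along its x. Origin: centre of its underside on the bench; turned up to 12 degrees.
- hammer: Bystander: a 200 mm hammer lying on the bench beyond the stand. Leave alone. Origin: about its middle, on the bench; x along the handle towards the head.
- block: Bystander: a flat steel bench block 60 by 60 by 18 mm, beyond the stand. Leave alone. Origin: centre of its underside.
- spool: Bystander: a brass ring-shaped spool, 60 mm diameter, 22 mm high, on the bench. Leave alone. Origin: centre of its underside.

How it is judged:
By the outcome, as a careful person would: the job done as asked, in the order asked, and still so for the second after the job is handed in, with the robot touching nothing.
It also fails if it takes over 144 s, if anything falls off the work surface, if the arm or the gripper's body presses on something with over 40 N, if the wrist force passes 120 N, or if a joint passes its speed limit or range.

## Working session

There is one attempt and no reset: what is moved stays moved. The work goes in short steps, Python scripts to look and compute and a tool call to move; the robot and the scene stay as the last step left them, time stands still between calls to the robot, and variables do not carry over. Pictures are saved under pics/ and viewed, at most 14 in all, crops included, and the job is handed in when it is done.

Besides the shell and the picture viewer there is one more tool, called after "Request:" by a JSON object that holds its "method" and its "body", one argument or row to a line. move_arm: Moves the arm, as the interface text tells. Its arguments: {"type":"object","properties":{"motion":{"type":"array","items":{"type":"array","items":{"type":"number"}}},"grip_force":{"type":"number"}},"required":["motion"]}

```bash
mkdir -p pics; cat > h.py <<'E'
import numpy as np,cv2
from rig import sensors,grab_frame,camera_params,order
def cloud(name):
    im,d=grab_frame(name);p=camera_params(name);K=p["camera_matrix"];T=p["world_from_camera"]
    v,u=np.mgrid[:d.shape[0],:d.shape[1]]
    P=np.stack([(u-K[0,2])/K[0,0]*d,(v-K[1,2])/K[1,1]*d,d],-1)@T[:3,:3].T+T[:3,3]
    P[d<=0]=np.nan
    return im,P
def save(n,im): cv2.imwrite('pics/'+n,im[...,::-1])
E
python3 - <<'E'
from h import *
for n in("top","scene"):
    im,P=cloud(n);save(n+'0.png',im);np.save(n+'.npy',P);T=camera_params(n)["world_from_camera"];print(n,T[:3,3].round(),T[:3,2].round(2))
s=sensors.sense();print(s)
E
```

```text
top [ 547.  -14. 1174.] [ 0.07  0.   -1.  ]
scene [1307.  -52.  680.] [-0.73  0.06 -0.68]
{'clock': 0.1, 'qpos': array([ 1.28264987e+00,  3.53584198e-01,  1.63402665e+00, -9.51016216e-07,
        1.15520721e+00, -2.37749010e-03]), 'qvel': array([ 1.45010479e-04, -1.82073323e-03, -2.30675731e-03, -4.51402138e-04,
       -2.56350592e-04,  9.00286095e-05]), 'joint_efforts': array([ 3.65737988e-04, -6.06362128e+01, -3.42821503e+01,  1.49622388e-04,
        4.00917386e-03, -3.90085779e-05]), 'eef_pos': array([176.05470485, 599.26352886, 230.64761108]), 'tcp_rot': array([-3.14036726e+00, -2.04377805e-06,  2.85582407e+00]), 'contact_force': array([-0.17630828, -0.15880536,  0.05972601]), 'wrist_torque': array([ 0.03096815, -0.01510261,  0.03743406]), 'grasp_force': 0.0, 'opening': 1.004385759059214}
```

View pics/top0.png

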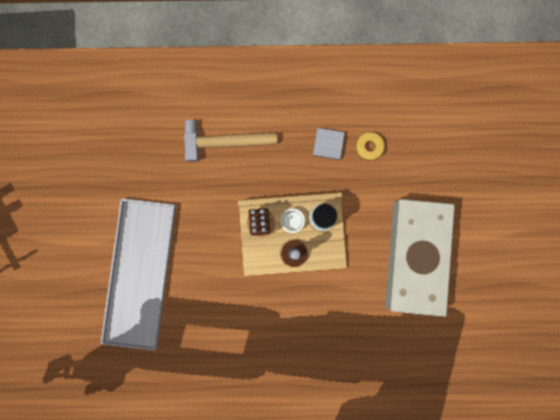

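View pics/scene0.png

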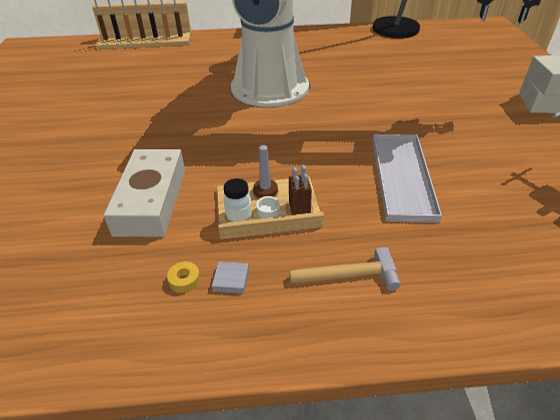

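The top view has +x up and +y left. The tray is left, centred near (139,273), and the brick is right with its patch near (423,257). On the stand, the punches are far-left (259,222), the dish (293,220), the jar far-right (324,216) and the mandrel near (294,253). Next I measure these.

```bash
python3 - <<'E'
from h import *
P=np.load('top.npy');im=cv2.imread('pics/top0.png')[...,::-1].astype(int)
Z=P[...,2]
def win(u0,u1,v0,v1):
    m=np.zeros(Z.shape,bool);m[v0:v1,u0:u1]=1;return m
def rect(m,l):
    p=P[m][:,:2].astype(np.float32);r=cv2.minAreaRect(p);print(l,m.sum(),np.round(r[0],1),np.round(r[1],1),round(r[2],2),'z',np.nanmedian(Z[m]).round(1),'pct',np.nanpercentile(Z[m],[2,98]).round(1))
rect(win(85,190,180,365)&(Z>8),'tray rim')
rect(win(85,190,180,365)&(Z>2.),'tray all')
rect(win(370,470,180,330)&(Z>55),'brick')
b=win(395,450,230,285)&(im.sum(-1)<300)&(Z>55);print('patch',P[b].mean(0),P[b].max(0)-P[b].min(0))
st=win(225,360,180,290)
rect(st&(Z>8),'stand+all')
rect(st&(Z>8)&(Z<22),'board')
rect(st&(Z>28)&(Z<41)&(np.mgrid[:420,:560][0]<212),'ledge')
rect(win(245,275,200,240)&(Z>70)&(Z<93),'punch block')
rect(win(245,275,200,240)&(Z>100),'punch tops')
rect(win(305,345,195,235)&(Z>80),'jar')
rect(win(280,307,206,235)&(Z>30)&(Z<60),'dish')
rect(win(275,320,235,270)&(Z>25)&(Z<37),'mandrel foot')
rect(win(275,320,235,270)&(Z>130),'mandrel top')
print('bench',np.nanmedian(Z[win(200,400,300,320)]))
E
```

```text
tray rim 1328 [484.8 318.6] [172.2 323.4] 82.47 z 17.2 pct [ 8.1 23.4]
tray all 8006 [492.8 296.9] [227.2 396.8] 89.9 z 4.3 pct [ 2.1 21.1]
brick 6329 [ 516.1 -303.3] [115.9 230.5] 83.55 z 64.0 pct [59.2 68.5]
patch [ 516.52241909 -304.31559021   64.40155056] [61.28400557 64.7318672  12.91282519]
stand+all 7725 [589.4 -25.9] [206.2 243.4] 3.65 z 16.7 pct [ 10.7 116.4]
board 5119 [589.4 -25.9] [206.2 243.4] 3.65 z 14.9 pct [10.3 20.6]
ledge 630 [630.2 -35.3] [ 34.1 218.8] 3.57 z 36.6 pct [30.9 40.6]
punch block 371 [592.9  29.5] [52.  39.9] 3.93 z 89.5 pct [84.4 92.7]
punch tops 121 [593.1  29.6] [43.4 27.3] 6.07 z 118.3 pct [106.9 126.6]
jar 488 [ 601.3 -101.8] [48.1 48. ] 88.94 z 99.8 pct [ 93.9 103.8]
dish 180 [595.7 -39.2] [49.  49.2] 44.01 z 38.6 pct [31.5 42.3]
mandrel foot 433 [526.4 -41.6] [52.9 52.6] 89.22 z 30.8 pct [26.5 35.1]
mandrel top 70 [526.4 -40.9] [16.1 16.3] 43.99 z 137.9 pct [132.9 142.5]
bench -0.009688162597285555
```

Careful with the scale: shifts go in shares of 0.75 m and turns go in shares of 120 degrees. That gives: -0.517 m / 0.75 = -0.6893, -0.516 m / 0.75 = -0.688, -0.348 rad / 2.0944 = -0.1662.

Request:
{"method": "move_arm", "body": {
  "motion": [
    [0,0,-0.0812,-0.0533,-0.0533,0,0.0854],
    [0,0,-0.1662,-0.6893,-0.688,0,0.0854],
    [0,0,-0.1662,-0.6893,-0.688,0,0.0854],
    [0,0,-0.1662,-0.6893,-0.688,0,0.0854],
    [0,0,-0.1662,-0.6893,-0.688,0,0.0854],
    [0,0,-0.1662,-0.6893,-0.688,0,0.0854],
    [0,0,-0.1662,-0.6893,-0.688,0,0.0854],
    [0,0,-0.1662,-0.6893,-0.688,0,0.0854]
  ],
  "grip_force": 40
}}

```text
clock: 1.1
eef_pos: [413.8, 164.3, 231.3]
tcp_rot: [3.141, 0.0, -3.079]
contact_force: [1.8, 0.1, -0.3]
opening: 1.001
grasp_force: 0.0
```

```bash
cat > go.py <<'E'
import sys
from h import *
from scipy.spatial.transform import Rotation as R
# usage: go.py x y z [yawdeg=183.6] -> tool-frame turn and shift from the measured pose
a=list(map(float,sys.argv[1:]));s=sensors.sense()
Rn=R.from_euler('xyz',s['tcp_rot']);Rt=R.from_euler('xyz',[np.pi,0,np.radians(a[3] if len(a)>3 else 183.6)])
print('t',s['clock'],'pos',s['eef_pos'].round(1),'F',s['contact_force'].round(1),'op',round(s['opening'],3),'gf',round(s['grasp_force'],1))
print('turn',(Rn.inv()*Rt).as_rotvec().round(3),'shift',(Rn.inv().apply(np.array(a[:3])-s['eef_pos'])/1000).round(4))
E
python3 go.py 526.5 -41.2 220
```

```text
t 1.1 pos [413.8 164.3 231.3] F [ 1.8  0.1 -0.3] op 1.001 gf 0.0
turn [ 0.  0. -0.] shift [-0.0996 -0.2121  0.0113]
```

Scaled: -0.2121 m / 0.75 = -0.2828, -0.0996 m / 0.75 = -0.1328.

Request:
{"method": "move_arm", "body": {
  "motion": [
    [0,0,0,-0.1328,-0.2828,0.0151,0.0854],
    [0,0,0,-0.1328,-0.2828,0.0151,0.0854],
    [0,0,0,-0.1328,-0.2828,0.0151,0.0854],
    [0,0,0,-0.1328,-0.2828,0.0151,0.0854],
    [0,0,0,-0.1328,-0.2828,0.0151,0.0854],
    [0,0,0,-0.1328,-0.2828,0.0151,0.0854],
    [0,0,0,-0.1328,-0.2828,0.0151,0.0854]
  ]
}}

```text
clock: 1.98
eef_pos: [525.3, -38.3, 219.9]
tcp_rot: [3.141, -0.0, -3.078]
contact_force: [0.4, -0.1, -1.0]
opening: 1.001
grasp_force: 0.0
```

```bash
python3 go.py 526.5 -41.2 83; python3 -c "
from h import *
im,d=grab_frame('wrist');save('w1.png',im)
im,P=cloud('top');save('t1.png',im)"
```

```text
t 1.975 pos [525.3 -38.3 219.9] F [ 0.4 -0.1 -1. ] op 1.001 gf 0.0
turn [ 0.    -0.     0.001] shift [-0.0011 -0.003   0.1369]
```

View pics/w1.png

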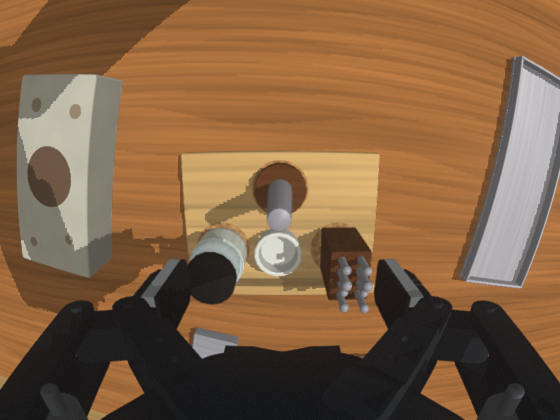

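The wrist view shows the mandrel top at (279,218), midway between the fingertips at about (165,285) and (395,285). The way down is clear.

Scaled: 0.137 m / 0.75 = 0.1827, -0.003 m / 0.75 = -0.004.

Request:
{"method": "move_arm", "body": {
  "motion": [
    [0,0,0,-0.0013,-0.004,0.06,0.0854],
    [0,0,0,-0.0013,-0.004,0.12,0.0854],
    [0,0,0,-0.0013,-0.004,0.1827,0.0854],
    [0,0,0,-0.0013,-0.004,0.1827,0.06],
    [0,0,0,-0.0013,-0.004,0.1827,0.0],
    [0,0,0,-0.0013,-0.004,0.1827,0.0],
    [0,0,0,-0.0013,-0.004,0.1827,0.0],
    [0,0,0,-0.0013,-0.004,0.1827,0.0]
  ]
}}

```text
clock: 3.08
eef_pos: [528.4, -41.8, 84.8]
tcp_rot: [3.141, 0.003, -3.08]
contact_force: [0.0, 4.0, 8.0]
opening: 0.224
grasp_force: 38.7
```

Request:
{"method": "move_arm", "body": {
  "motion": [
    [0,0,0,0,0,0,0.0],
    [0,0,0,0,0,0,0.0]
  ]
}}

```text
clock: 3.32
eef_pos: [528.4, -41.8, 84.8]
tcp_rot: [3.141, 0.003, -3.08]
contact_force: [-1.0, 3.6, 7.2]
opening: 0.226
grasp_force: 38.7
```

```bash
python3 go.py 385.7 331.7 205;  python3 - <<'E'
from h import *
# tray outline by colour on rim plane
im=cv2.imread('pics/t1.png');hsv=cv2.cvtColor(im,cv2.COLOR_BGR2HSV)
m=((hsv[...,1]<60)).astype(np.uint8);m[:,:70]=0;m[:,200:]=0;m[:180]=0;m[365:]=0
n,l,st,_=cv2.connectedComponentsWithStats(m);i=1+st[1:,4].argmax()
p=camera_params('top');K=p['camera_matrix'];T=p['world_from_camera']
v,u=np.nonzero(l==i);r=np.stack([(u-K[0,2])/K[0,0],(v-K[1,2])/K[1,1],np.ones(len(u))],-1)@T[:3,:3].T
q=T[:3,3]+r*((20-T[2,3])/r[:,2])[:,None];print(cv2.minAreaRect(q[:,:2].astype(np.float32)))
E
```

```text
t 3.325 pos [528.4 -41.8  84.8] F [-1.   3.6  7.2] op 0.226 gf 38.7
turn [ 0.     0.003 -0.001] shift [ 0.119   0.3817 -0.1204]
((488.59307861328125, 288.90203857421875), (119.66595458984375, 310.964599609375), 82.37808227539062)
```

Scaled: 0.22 m / 0.75 = 0.2933, -0.12 m / 0.75 = -0.16.

Request:
{"method": "move_arm", "body": {
  "motion": [
    [0,0,0,0,0,-0.02,0.0],
    [0,0,0,0,0,-0.0667,0.0],
    [0,0,0,0,0,-0.12,0.0],
    [0,0,0,0.0133,0.04,-0.16,0.0],
    [0,0,0,0.0333,0.1,-0.16,0.0],
    [0,0,0,0.0533,0.16,-0.16,0.0],
    [0,0,0,0.076,0.2267,-0.16,0.0],
    [0,0,0,0.0973,0.2933,-0.16,0.0]
  ],
  "grip_force": 70
}}

```text
clock: 4.32
eef_pos: [439.8, 173.9, 204.2]
tcp_rot: [3.141, 0.001, -3.08]
contact_force: [0.4, -0.1, -3.0]
opening: 0.216
grasp_force: 68.8
```

```bash
python3 go.py 389.5 302 205
```

```text
t 4.325 pos [439.8 173.9 204.2] F [ 0.4 -0.1 -3. ] op 0.216 gf 68.8
turn [ 0.     0.001 -0.001] shift [ 0.0423  0.1309 -0.0009]
```

Request:
{"method": "move_arm", "body": {
  "motion": [
    [0,0,0,0.02,0.06,0,0.0],
    [0,0,0,0.0373,0.1133,0,0.0],
    [0,0,0,0.0507,0.1533,0,0.0],
    [0,0,0,0.0553,0.172,0,0.0],
    [0,0,0,0.0553,0.172,0.0533,0.0],
    [0,0,0,0.0553,0.172,0.1067,0.0],
    [0,0,0,0.0553,0.172,0.1467,0.0],
    [0,0,0,0.0553,0.172,0.1467,0.0]
  ]
}}

```text
clock: 5.32
eef_pos: [390.1, 297.5, 91.7]
tcp_rot: [-3.139, -0.003, -3.08]
contact_force: [-1.3, 0.7, -2.3]
opening: 0.222
grasp_force: 68.9
```

```bash
python3 go.py 389.5 302 74.5;python3 -c "
from h import *
im,d=grab_frame('scene');save('s1.png',cv2.resize(im[60:330,180:460],None,fx=2,fy=2))"
```

```text
t 5.325 pos [390.1 297.5  91.7] F [-1.3  0.7 -2.3] op 0.222 gf 68.9
turn [-0.003 -0.003 -0.001] shift [0.0002 0.0046 0.0172]
```

View pics/s1.png

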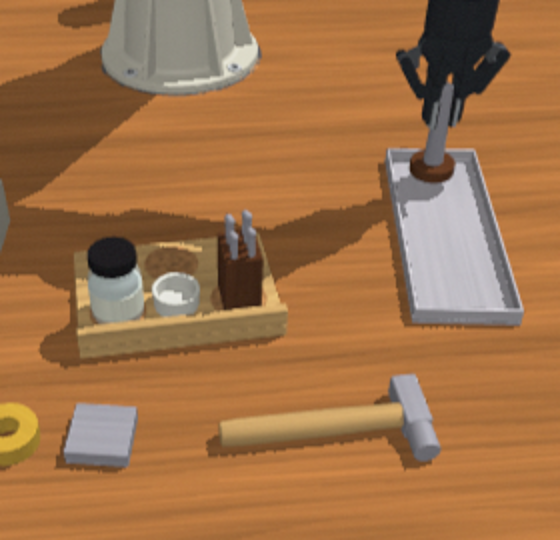

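The mandrel hangs upright over the tray's near end, with its foot at (432,165) in the crop, inside the walls. Now I lower it and release.

Scaled: 0.0172 m / 0.75 = 0.0229, 0.014 m / 0.75 = 0.0187, -0.003 rad / 2.0944 = -0.0014.

Request:
{"method": "move_arm", "body": {
  "motion": [
    [-0.001,-0.0014,0,0,0.0053,0.0107,0.0],
    [-0.001,-0.0014,0,0,0.0053,0.0187,0.0],
    [-0.001,-0.0014,0,0,0.0053,0.0229,0.0],
    [-0.001,-0.0014,0,0,0.0053,0.0229,0.0],
    [-0.001,-0.0014,0,0,0.0053,0.0229,0.0]
  ]
}}

```text
clock: 6.0
eef_pos: [391.0, 303.0, 75.9]
tcp_rot: [3.14, 0.003, -3.079]
contact_force: [0.1, 0.7, -3.7]
opening: 0.212
grasp_force: 68.9
```

```bash
python3 go.py 389.5 302 74.5
```

```text
t 6.0 pos [391.  303.   75.9] F [ 0.1  0.7 -3.7] op 0.212 gf 68.9
turn [ 0.002  0.003 -0.001] shift [ 0.0015 -0.0009  0.0014]
```

Scaled: 0.0015 m / 0.75 = 0.002.

Request:
{"method": "move_arm", "body": {
  "motion": [
    [0,0,0,0,0,0.002,0.0],
    [0,0,0,0,0,0.002,0.0]
  ]
}}

```text
clock: 6.25
eef_pos: [390.8, 302.9, 74.2]
tcp_rot: [3.14, 0.003, -3.079]
contact_force: [0.3, 0.7, -2.4]
opening: 0.217
grasp_force: 68.9
```

Scaled: 0.0015 m / 0.75 = 0.002, 0.001 m / 0.75 = 0.0013.

Request:
{"method": "move_arm", "body": {
  "motion": [
    [0,0,0,0,0,0.0013,0.0],
    [0,0,0,0,0,0.002,0.0]
  ]
}}

```text
clock: 6.5
eef_pos: [391.2, 303.4, 73.7]
tcp_rot: [3.139, 0.004, -3.079]
contact_force: [-3.1, -1.0, 14.3]
opening: 0.214
grasp_force: 70.2
```

Request:
{"method": "move_arm", "body": {
  "motion": [
    [0,0,0,0,0,-0.0007,0.01],
    [0,0,0,0,0,-0.0013,0.04],
    [0,0,0,0,0,-0.0013,0.0854],
    [0,0,0,0,0,-0.0013,0.0854],
    [0,0,0,0,0,-0.0013,0.0854],
    [0,0,0,0,0,-0.0533,0.0854],
    [0,0,0,0,0,-0.12,0.0854],
    [0,0,0,0,0,-0.1733,0.0854]
  ]
}}

```text
clock: 7.5
eef_pos: [390.6, 302.8, 204.6]
tcp_rot: [3.139, 0.004, -3.079]
contact_force: [0.1, 0.5, 0.7]
opening: 1.002
grasp_force: 0.0
```

```bash
python3 go.py 593 29.5 200 183.8;python3 -c "
from h import *
im,d=grab_frame('wrist');save('w2.png',im)"
```

```text
t 7.5 pos [390.6 302.8 204.6] F [0.1 0.5 0.7] op 1.002 gf 0.0
turn [ 0.002  0.004 -0.004] shift [-0.185  -0.2853  0.0045]
```

View pics/w2.png

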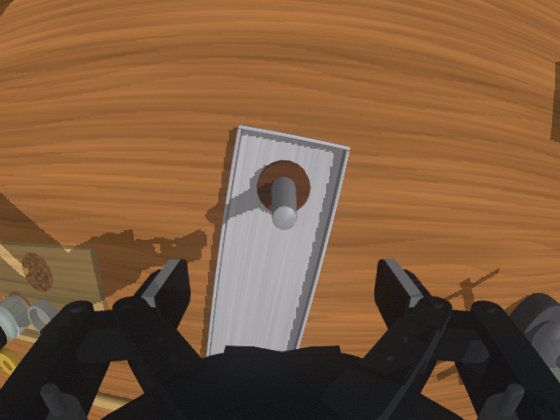

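The mandrel stands upright and well inside the tray, with its foot at (284,187). Next, the punches.

Scaled: -0.2853 m / 0.75 = -0.3804, -0.185 m / 0.75 = -0.2467, -0.004 rad / 2.0944 = -0.0019.

Request:
{"method": "move_arm", "body": {
  "motion": [
    [0,0,0,-0.0333,-0.0533,0,0.0854],
    [0.0005,0.001,-0.001,-0.08,-0.1267,0,0.0854],
    [0.001,0.0019,-0.0019,-0.2467,-0.3804,0,0.0854],
    [0.001,0.0019,-0.0019,-0.2467,-0.3804,0,0.0854],
    [0.001,0.0019,-0.0019,-0.2467,-0.3804,0,0.0854],
    [0.001,0.0019,-0.0019,-0.2467,-0.3804,0,0.0854],
    [0.001,0.0019,-0.0019,-0.2467,-0.3804,0,0.0854],
    [0.001,0.0019,-0.0019,-0.2467,-0.3804,0,0.0854]
  ]
}}

```text
clock: 8.55
eef_pos: [592.2, 29.7, 202.2]
tcp_rot: [3.141, -0.002, -3.076]
contact_force: [0.3, -0.5, -0.2]
opening: 0.999
grasp_force: 0.0
```

```bash
python3 go.py 593 29.5 59 183.8
```

```text
t 8.55 pos [592.2  29.7 202.2] F [ 0.3 -0.5 -0.2] op 0.999 gf 0.0
turn [ 0.    -0.002 -0.001] shift [-0.0011 -0.0003  0.1432]
```

Scaled: 0.143 m / 0.75 = 0.1907, -0.001 m / 0.75 = -0.0013, -0.002 rad / 2.0944 = -0.001.

Request:
{"method": "move_arm", "body": {
  "motion": [
    [0,-0.001,0,-0.0013,0,0.06,0.0854],
    [0,-0.001,0,-0.0013,0,0.1267,0.0854],
    [0,-0.001,0,-0.0013,0,0.18,0.0854],
    [0,-0.001,0,-0.0013,0,0.1907,0.0854],
    [0,-0.001,0,-0.0013,0,0.1907,0.0854],
    [0,-0.001,0,-0.0013,0,0.1907,0.06],
    [0,-0.001,0,-0.0013,0,0.1907,0.0],
    [0,-0.001,0,-0.0013,0,0.1907,0.0]
  ],
  "grip_force": 40
}}

```text
clock: 9.55
eef_pos: [594.5, 29.6, 61.0]
tcp_rot: [3.141, 0.003, -3.076]
contact_force: [-0.4, 0.5, 6.2]
opening: 0.461
grasp_force: 40.5
```

Request:
{"method": "move_arm", "body": {
  "motion": [
    [0,0,0,0,0,0,0.0],
    [0,0,0,0,0,0,0.0],
    [0,0,0,0,0,0,0.0]
  ],
  "grip_force": 70
}}

```text
clock: 9.93
eef_pos: [594.5, 29.6, 61.1]
tcp_rot: [3.141, 0.003, -3.076]
contact_force: [-1.5, 1.3, 8.6]
opening: 0.458
grasp_force: 69.5
```

```bash
python3 go.py 488.6 289 185;python3 -c "
from h import *
im,d=grab_frame('scene');save('s2.png',cv2.resize(im[60:330,180:460],None,fx=2,fy=2))"
```

```text
t 9.925 pos [594.5  29.6  61.1] F [-1.5  1.3  8.6] op 0.458 gf 69.5
turn [0.    0.003 0.003] shift [ 0.0882  0.2658 -0.1241]
```

View pics/s2.png

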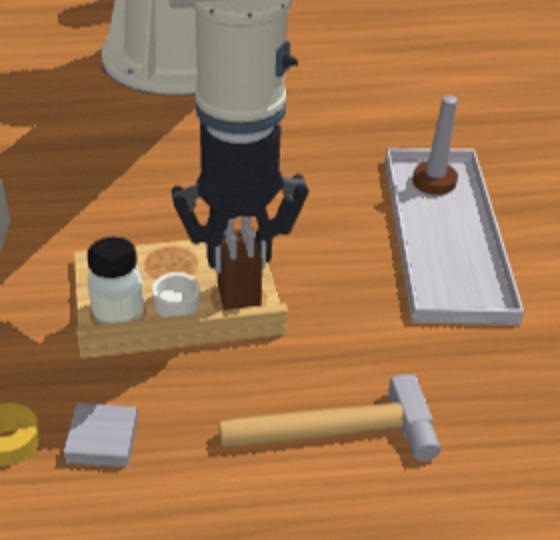

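The gripper holds the punch block, and the mandrel stands upright in the tray. Lifting and travelling now.

Scaled: 0.215 m / 0.75 = 0.2867, 0.12 m / 0.75 = 0.16.

Request:
{"method": "move_arm", "body": {
  "motion": [
    [0,0,0,0,0,-0.02,0.0],
    [0,0,0,0,0,-0.06,0.0],
    [0,0,0,0,0,-0.1067,0.0],
    [0,0,0,0.0133,0.04,-0.12,0.0],
    [0,0,0,0.0333,0.1,-0.12,0.0],
    [0,0,0,0.0533,0.16,-0.12,0.0],
    [0,0,0,0.0747,0.2267,-0.12,0.0],
    [0,0,0,0.0933,0.2867,-0.12,0.0]
  ]
}}

```text
clock: 10.98
eef_pos: [508.8, 240.8, 150.6]
tcp_rot: [3.141, 0.002, -3.075]
contact_force: [0.8, 0.1, -2.2]
opening: 0.457
grasp_force: 71.2
```

Scaled: 0.085 m / 0.75 = 0.1133, 0.075 m / 0.75 = 0.1.

Request:
{"method": "move_arm", "body": {
  "motion": [
    [0,0,0,0.0133,0.04,0,0.0],
    [0,0,0,0.0227,0.0653,0,0.0],
    [0,0,0,0.024,0.068,0,0.0],
    [0,0,0,0.024,0.068,0.0267,0.0],
    [0,0,0,0.024,0.068,0.0667,0.0],
    [0,0,0,0.024,0.068,0.1,0.0],
    [0,0,0,0.024,0.068,0.1133,0.0],
    [0,0,0,0.024,0.068,0.1133,0.0]
  ]
}}

```text
clock: 11.98
eef_pos: [488.4, 288.4, 64.5]
tcp_rot: [-3.141, 0.0, -3.076]
contact_force: [0.8, -0.4, -2.0]
opening: 0.459
grasp_force: 71.1
```

```bash
python3 go.py 488.6 289 50
```

```text
t 11.975 pos [488.4 288.4  64.5] F [ 0.8 -0.4 -2. ] op 0.459 gf 71.1
turn [-0.001  0.     0.003] shift [-0.0002  0.0006  0.0145]
```

Scaled: 0.0145 m / 0.75 = 0.0193, 0.0135 m / 0.75 = 0.018.

Request:
{"method": "move_arm", "body": {
  "motion": [
    [0,0,0,0,0,0.008,0.0],
    [0,0,0,0,0,0.0147,0.0],
    [0,0,0,0,0,0.018,0.0],
    [0,0,0,0,0,0.0193,0.0],
    [0,0,0,0,0,0.0193,0.0]
  ]
}}

```text
clock: 12.6
eef_pos: [488.4, 289.2, 50.3]
tcp_rot: [3.142, 0.001, -3.075]
contact_force: [0.5, 0.4, -2.4]
opening: 0.454
grasp_force: 71.1
```

Scaled: 0.001 m / 0.75 = 0.0013.

Request:
{"method": "move_arm", "body": {
  "motion": [
    [0,0,0,0,0,0.0013,0.0],
    [0,0,0,0,0,0.0013,0.0]
  ]
}}

```text
clock: 12.85
eef_pos: [488.5, 289.2, 50.1]
tcp_rot: [3.141, 0.001, -3.075]
contact_force: [-3.8, -1.3, 8.5]
opening: 0.458
grasp_force: 72.4
```

Contact. Release, rise, and head for the jar.

Scaled: -0.14 m / 0.75 = -0.1867, -0.001 m / 0.75 = -0.0013.

Request:
{"method": "move_arm", "body": {
  "motion": [
    [0,0,0,0,0,-0.0007,0.03],
    [0,0,0,0,0,-0.0013,0.06],
    [0,0,0,0,0,-0.0013,0.0854],
    [0,0,0,0,0,-0.0013,0.0854],
    [0,0,0,0,0,-0.0267,0.0854],
    [0,0,0,0,0,-0.08,0.0854],
    [0,0,0,0,0,-0.16,0.0854],
    [0,0,0,-0.0267,-0.0533,-0.1867,0.0854]
  ]
}}

```text
clock: 13.85
eef_pos: [512.1, 252.6, 194.4]
tcp_rot: [3.139, 0.007, -3.072]
contact_force: [0.6, 0.2, -0.5]
opening: 1.003
grasp_force: 0.0
```

```bash
python3 go.py 601.3 -101.8 160
```

```text
t 13.85 pos [512.1 252.6 194.4] F [ 0.6  0.2 -0.5] op 1.003 gf 0.0
turn [0.003 0.007 0.007] shift [-0.0642 -0.3599  0.0338]
```

Scaled: -0.3599 m / 0.75 = -0.4799, -0.0642 m / 0.75 = -0.0856, 0.007 rad / 2.0944 = 0.0033.

Request:
{"method": "move_arm", "body": {
  "motion": [
    [0.0014,0.0024,0.0033,-0.0856,-0.4799,0.0451,0.0854],
    [0.0014,0.0024,0.0033,-0.0856,-0.4799,0.0451,0.0854],
    [0.0014,0.0024,0.0033,-0.0856,-0.4799,0.0451,0.0854],
    [0.0014,0.0024,0.0033,-0.0856,-0.4799,0.0451,0.0854],
    [0.0014,0.0024,0.0033,-0.0856,-0.4799,0.0451,0.0854],
    [0.0014,0.0024,0.0033,-0.0856,-0.4799,0.0451,0.0854],
    [0.0014,0.0024,0.0033,-0.0856,-0.4799,0.0451,0.0854],
    [0.0014,0.0024,0.0033,-0.0856,-0.4799,0.0451,0.0854]
  ]
}}

```text
clock: 14.85
eef_pos: [598.6, -104.3, 156.3]
tcp_rot: [-3.139, -0.004, -3.083]
contact_force: [-0.3, 1.2, -0.1]
opening: 1.0
grasp_force: 0.0
```

```bash
python3 go.py 601.3 -101.8 44;python3 -c "
from h import *
im,d=grab_frame('wrist');save('w3.png',im)"
```

```text
t 14.85 pos [ 598.6 -104.3  156.3] F [-0.3  1.2 -0.1] op 1.0 gf 0.0
turn [-0.003 -0.004 -0.005] shift [-0.0032  0.0026  0.1122]
```

View pics/w3.png

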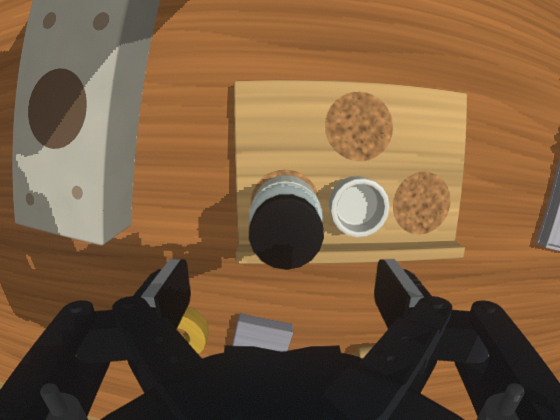

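The jar lid is at (286,232), slightly right of the finger midline at u≈281, which matches the +2.6 mm y correction. Both other pads are empty.

Scaled: 0.111 m / 0.75 = 0.148, 0.005 m / 0.75 = 0.0067, -0.005 rad / 2.0944 = -0.0024.

Request:
{"method": "move_arm", "body": {
  "motion": [
    [-0.0014,-0.0019,-0.0024,-0.004,0.0035,0.0067,0.0854],
    [-0.0014,-0.0019,-0.0024,-0.004,0.0035,0.0533,0.0854],
    [-0.0014,-0.0019,-0.0024,-0.004,0.0035,0.1067,0.0854],
    [-0.0014,-0.0019,-0.0024,-0.004,0.0035,0.1427,0.0854],
    [-0.0014,-0.0019,-0.0024,-0.004,0.0035,0.148,0.0854],
    [-0.0014,-0.0019,-0.0024,-0.004,0.0035,0.148,0.07],
    [-0.0014,-0.0019,-0.0024,-0.004,0.0035,0.148,0.0],
    [-0.0014,-0.0019,-0.0024,-0.004,0.0035,0.148,0.0]
  ],
  "grip_force": 30
}}

```text
clock: 15.9
eef_pos: [602.1, -101.7, 46.1]
tcp_rot: [-3.142, 0.002, -3.077]
contact_force: [-1.8, 3.0, 5.8]
opening: 0.641
grasp_force: 32.1
```

Request:
{"method": "move_arm", "body": {
  "motion": [
    [0,0,0,0,0,0,0.0],
    [0,0,0,0,0,0,0.0],
    [0,0,0,0,0,0,0.0]
  ],
  "grip_force": 50
}}

```text
clock: 16.27
eef_pos: [602.2, -101.7, 46.3]
tcp_rot: [-3.142, 0.002, -3.078]
contact_force: [-1.8, 2.5, 8.9]
opening: 0.635
grasp_force: 50.9
```

```bash
python3 go.py 587.7 275.7 130;python3 -c "
from h import *
im,d=grab_frame('scene');save('s3.png',cv2.resize(im[60:330,180:460],None,fx=2,fy=2))"
```

```text
t 16.275 pos [ 602.2 -101.7   46.3] F [-1.8  2.5  8.9] op 0.635 gf 50.9
turn [-0.     0.002  0.001] shift [-0.0099  0.3776 -0.0837]
```

View pics/s3.png

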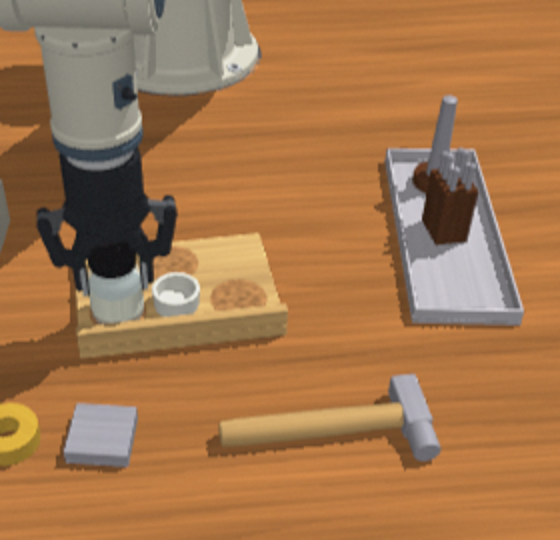

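The jar is gripped, and the mandrel and punches are upright in the tray. Carrying the jar to the far end of the tray.

Request:
{"method": "move_arm", "body": {
  "motion": [
    [0,0,0,0,0,-0.016,0.0],
    [0,0,0,0,0,-0.0533,0.0],
    [0,0,0,0,0,-0.1,0.0],
    [0,0,0,0,0.04,-0.1133,0.0],
    [0,0,0,-0.0027,0.1067,-0.1133,0.0],
    [0,0,0,-0.0053,0.1733,-0.1133,0.0],
    [0,0,0,-0.008,0.2467,-0.1133,0.0],
    [0,0,0,-0.0093,0.32,-0.1133,0.0]
  ]
}}

```text
clock: 17.32
eef_pos: [592.8, 139.5, 130.5]
tcp_rot: [-3.142, 0.001, -3.078]
contact_force: [0.2, -0.4, -2.1]
opening: 0.636
grasp_force: 53.3
```

Scaled: 0.1376 m / 0.75 = 0.1835, -0.001 m / 0.75 = -0.0013.

Request:
{"method": "move_arm", "body": {
  "motion": [
    [0,0,0,-0.0013,0.0667,0,0.0],
    [0,0,0,-0.0027,0.1333,0,0.0],
    [0,0,0,-0.004,0.1733,0,0.0],
    [0,0,0,-0.004,0.1835,0,0.0],
    [0,0,0,-0.004,0.1835,0,0.0],
    [0,0,0,-0.004,0.1835,0.04,0.0],
    [0,0,0,-0.004,0.1835,0.0933,0.0],
    [0,0,0,-0.004,0.1835,0.1067,0.0]
  ]
}}

```text
clock: 18.32
eef_pos: [585.3, 273.3, 47.3]
tcp_rot: [-3.14, -0.004, -3.079]
contact_force: [0.1, -0.0, -1.4]
opening: 0.635
grasp_force: 53.6
```

```bash
python3 go.py 587.7 275.7 36
```

```text
t 18.325 pos [585.3 273.3  47.3] F [ 0.1 -0.  -1.4] op 0.635 gf 53.6
turn [-0.002 -0.004  0.   ] shift [-0.0026  0.0023  0.0113]
```

Scaled: 0.011 m / 0.75 = 0.0147, -0.002 m / 0.75 = -0.0027, -0.003 rad / 2.0944 = -0.0014.

Request:
{"method": "move_arm", "body": {
  "motion": [
    [0,0,0,-0.0013,0.0013,0.004,0.0],
    [-0.0005,-0.0014,0,-0.0027,0.0027,0.0093,0.0],
    [-0.0005,-0.0014,0,-0.0027,0.0027,0.014,0.0],
    [-0.0005,-0.0014,0,-0.0027,0.0027,0.0147,0.0],
    [-0.0005,-0.0014,0,-0.0027,0.0027,0.0147,0.0]
  ]
}}

```text
clock: 18.95
eef_pos: [588.8, 277.7, 38.7]
tcp_rot: [3.141, 0.003, -3.077]
contact_force: [-0.1, 0.3, -2.4]
opening: 0.636
grasp_force: 53.6
```

Scaled: 0.001 m / 0.75 = 0.0013.

Request:
{"method": "move_arm", "body": {
  "motion": [
    [0,0,0,0,0,0.0013,0.0],
    [0,0,0,0,0,0.0013,0.0]
  ]
}}

```text
clock: 19.2
eef_pos: [588.7, 277.6, 37.4]
tcp_rot: [3.141, 0.003, -3.077]
contact_force: [0.1, -0.5, -1.1]
opening: 0.629
grasp_force: 53.6
```

Scaled: 0.002 m / 0.75 = 0.0027, 0.001 m / 0.75 = 0.0013.

Request:
{"method": "move_arm", "body": {
  "motion": [
    [0,0,0,0,0,0.0013,0.0],
    [0,0,0,0,0,0.0027,0.0],
    [0,0,0,0,0,0.0027,0.0]
  ]
}}

```text
clock: 19.58
eef_pos: [588.8, 277.6, 35.4]
tcp_rot: [3.141, 0.003, -3.077]
contact_force: [-1.4, 0.4, -1.5]
opening: 0.635
grasp_force: 53.7
```

Scaled: 0.0007 m / 0.75 = 0.0009.

Request:
{"method": "move_arm", "body": {
  "motion": [
    [0,0,0,0,0,0.0009,0.0],
    [0,0,0,0,0,0.0009,0.0]
  ]
}}

```text
clock: 19.82
eef_pos: [588.8, 277.6, 35.4]
tcp_rot: [3.141, 0.003, -3.077]
contact_force: [-1.7, -0.5, 5.0]
opening: 0.633
grasp_force: 54.3
```

Request:
{"method": "move_arm", "body": {
  "motion": [
    [0,0,0,0,0,-0.0004,0.05],
    [0,0,0,0,0,-0.0007,0.07],
    [0,0,0,0,0,-0.0007,0.0854],
    [0,0,0,0,0,-0.0007,0.0854],
    [0,0,0,0,0,-0.0267,0.0854],
    [0,0,0,0,0,-0.08,0.0854],
    [0,0,0,0,0,-0.1333,0.0854],
    [0,0,0,0,-0.04,-0.16,0.0854]
  ]
}}

```text
clock: 20.82
eef_pos: [591.7, 249.2, 158.8]
tcp_rot: [3.139, 0.008, -3.075]
contact_force: [-0.1, -0.2, -0.8]
opening: 1.003
grasp_force: 0.0
```

```bash
python3 go.py 596 -38.9 120
```

```text
t 20.825 pos [591.7 249.2 158.8] F [-0.1 -0.2 -0.8] op 1.003 gf 0.0
turn [0.003 0.008 0.003] shift [ 0.0151 -0.2879  0.0379]
```

Scaled: -0.2875 m / 0.75 = -0.3833, 0.0379 m / 0.75 = 0.0505, 0.003 rad / 2.0944 = 0.0014.

Request:
{"method": "move_arm", "body": {
  "motion": [
    [0.001,0.0024,0.0014,0.0197,-0.3833,0.0505,0.0854],
    [0.001,0.0024,0.0014,0.0197,-0.3833,0.0505,0.0854],
    [0.001,0.0024,0.0014,0.0197,-0.3833,0.0505,0.0854],
    [0.001,0.0024,0.0014,0.0197,-0.3833,0.0505,0.0854],
    [0.001,0.0024,0.0014,0.0197,-0.3833,0.0505,0.0854],
    [0.001,0.0024,0.0014,0.0197,-0.3833,0.0505,0.0854],
    [0.001,0.0024,0.0014,0.0197,-0.3833,0.0505,0.0854],
    [0.001,0.0024,0.0014,0.0197,-0.3833,0.0505,0.0854]
  ]
}}

```text
clock: 21.82
eef_pos: [594.4, -39.1, 117.1]
tcp_rot: [-3.141, -0.001, -3.079]
contact_force: [-0.5, 0.0, 0.1]
opening: 1.004
grasp_force: 0.0
```

```bash
python3 go.py 596 -38.9 22;python3 -c "
from h import *
im,d=grab_frame('wrist');save('w4.png',im)"
```

```text
t 21.825 pos [594.4 -39.1 117.1] F [-0.5  0.   0.1] op 1.004 gf 0.0
turn [-0.001 -0.001 -0.   ] shift [-0.0018  0.0002  0.0951]
```

View pics/w4.png

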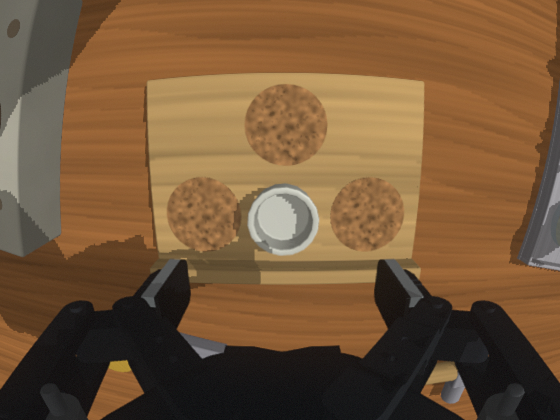

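The dish is centred between the fingers at (283,220) and all three pads are empty. Descending to grip its wall.

Request:
{"method": "move_arm", "body": {
  "motion": [
    [0,0,0,-0.0024,0,0.0267,0.0854],
    [0,0,0,-0.0024,0,0.0733,0.0854],
    [0,0,0,-0.0024,0,0.1133,0.0854],
    [0,0,0,-0.0024,0,0.1293,0.0854],
    [0,0,0,-0.0024,0,0.132,0.0854],
    [0,0,0,-0.0024,0,0.132,0.065],
    [0,0,0,-0.0024,0,0.132,0.0],
    [0,0,0,-0.0024,0,0.132,0.0]
  ],
  "grip_force": 25
}}

```text
clock: 22.88
eef_pos: [596.6, -40.2, 18.9]
tcp_rot: [-3.141, -0.0, -3.081]
contact_force: [-1.3, -0.5, 5.4]
opening: 0.594
grasp_force: 25.2
```

Request:
{"method": "move_arm", "body": {
  "motion": [
    [0,0,0,0,0,0,0.0],
    [0,0,0,0,0,0,0.0],
    [0,0,0,0,0,0,0.0]
  ],
  "grip_force": 35
}}

```text
clock: 23.25
eef_pos: [596.5, -40.2, 19.0]
tcp_rot: [-3.141, -0.0, -3.081]
contact_force: [-1.3, 0.7, 6.3]
opening: 0.59
grasp_force: 35.2
```

```bash
python3 go.py 516.2 -303.6 140
```

```text
t 23.25 pos [596.5 -40.2  19. ] F [-1.3  0.7  6.3] op 0.59 gf 35.2
turn [-0.001 -0.    -0.002] shift [ 0.0962 -0.2581 -0.1207]
```

Scaled: -0.205 m / 0.75 = -0.2733, -0.16 m / 0.75 = -0.2133.

Request:
{"method": "move_arm", "body": {
  "motion": [
    [0,0,0,0,0,-0.016,0.0],
    [0,0,0,0,0,-0.0533,0.0],
    [0,0,0,0,0,-0.1067,0.0],
    [0,0,0,0.0133,-0.0333,-0.1467,0.0],
    [0,0,0,0.0333,-0.0933,-0.16,0.0],
    [0,0,0,0.056,-0.1533,-0.16,0.0],
    [0,0,0,0.08,-0.2133,-0.16,0.0],
    [0,0,0,0.1027,-0.2733,-0.16,0.0]
  ]
}}

```text
clock: 24.25
eef_pos: [531.2, -251.0, 139.1]
tcp_rot: [-3.14, -0.001, -3.08]
contact_force: [1.1, -0.6, -1.3]
opening: 0.588
grasp_force: 36.6
```

Scaled: 0.06 m / 0.75 = 0.08, 0.055 m / 0.75 = 0.0733.

Request:
{"method": "move_arm", "body": {
  "motion": [
    [0,0,0,0.0133,-0.04,0,0.0],
    [0,0,0,0.024,-0.0667,0,0.0],
    [0,0,0,0.0253,-0.0707,0,0.0],
    [0,0,0,0.0253,-0.0707,0.0133,0.0],
    [0,0,0,0.0253,-0.0707,0.0533,0.0],
    [0,0,0,0.0253,-0.0707,0.0733,0.0],
    [0,0,0,0.0253,-0.0707,0.08,0.0],
    [0,0,0,0.0253,-0.0707,0.08,0.0]
  ]
}}

```text
clock: 25.25
eef_pos: [516.0, -303.3, 77.9]
tcp_rot: [-3.141, -0.002, -3.08]
contact_force: [-0.1, 0.3, -0.8]
opening: 0.587
grasp_force: 36.7
```

```bash
python3 go.py 516.2 -303.6 68.5;python3 -c "
from h import *
im,d=grab_frame('wrist');save('w5.png',im)"
```

```text
t 25.25 pos [ 516.  -303.3   77.9] F [-0.1  0.3 -0.8] op 0.587 gf 36.7
turn [-0.001 -0.002 -0.001] shift [-0.0002 -0.0003  0.0094]
```

View pics/w5.png

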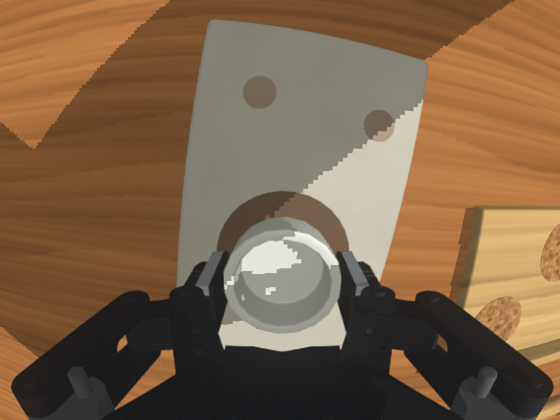

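The dish is held level at u≈282 over the patch, which spans u=217–349 with its centre at 283. Lowering now.

Scaled: 0.009 m / 0.75 = 0.012, 0.008 m / 0.75 = 0.0107.

Request:
{"method": "move_arm", "body": {
  "motion": [
    [0,0,0,0,0,0.0067,0.0],
    [0,0,0,0,0,0.0107,0.0],
    [0,0,0,0,0,0.012,0.0],
    [0,0,0,0,0,0.012,0.0]
  ]
}}

```text
clock: 25.8
eef_pos: [515.7, -303.6, 68.9]
tcp_rot: [-3.141, -0.002, -3.08]
contact_force: [0.8, -0.1, -1.4]
opening: 0.588
grasp_force: 36.7
```

Scaled: 0.001 m / 0.75 = 0.0013.

Request:
{"method": "move_arm", "body": {
  "motion": [
    [0,0,0,0,0,0.0013,0.0],
    [0,0,0,0,0,0.0013,0.0]
  ]
}}

```text
clock: 26.05
eef_pos: [515.8, -303.7, 68.1]
tcp_rot: [-3.14, -0.002, -3.08]
contact_force: [-0.9, -1.0, 0.4]
opening: 0.593
grasp_force: 36.7
```

Scaled: 0.0007 m / 0.75 = 0.0009.

Request:
{"method": "move_arm", "body": {
  "motion": [
    [0,0,0,0,0,0.0009,0.0],
    [0,0,0,0,0,0.0009,0.0]
  ]
}}

```text
clock: 26.3
eef_pos: [515.9, -303.7, 68.0]
tcp_rot: [-3.14, -0.002, -3.08]
contact_force: [-2.3, 0.8, 8.1]
opening: 0.584
grasp_force: 37.3
```

Scaled: -0.11 m / 0.75 = -0.1467, -0.06 m / 0.75 = -0.08.

Request:
{"method": "move_arm", "body": {
  "motion": [
    [0,0,0,0,0,-0.0005,0.045],
    [0,0,0,0,0,-0.0007,0.06],
    [0,0,0,0,0,-0.0007,0.0854],
    [0,0,0,0,0,-0.0007,0.0854],
    [0,0,0,0,0,-0.0007,0.0854],
    [0,0,0,0,0,-0.0267,0.0854],
    [0,0,0,0,0,-0.08,0.0854],
    [0,0,0,0,0,-0.1467,0.0854]
  ]
}}

```text
clock: 27.3
eef_pos: [515.6, -303.2, 179.0]
tcp_rot: [-3.141, -0.003, -3.08]
contact_force: [0.5, -0.5, -0.7]
opening: 1.001
grasp_force: 0.0
```

Scaled: 0.22 m / 0.75 = 0.2933, 0.17 m / 0.75 = 0.2267.

Request:
{"method": "move_arm", "body": {
  "motion": [
    [0,0,0,-0.0133,0.0667,0,0.0854],
    [0,0,0,-0.04,0.1467,0,0.0854],
    [0,0,0,-0.0667,0.2267,0,0.0854],
    [0,0,0,-0.08,0.2933,0,0.0854]
  ]
}}

```text
clock: 27.8
eef_pos: [563.3, -78.2, 178.6]
tcp_rot: [-3.14, 0.0, -3.08]
contact_force: [0.3, -1.0, -0.4]
opening: 1.002
grasp_force: 0.0
```

```bash
python3 go.py 588.8 277.6 160;python3 - <<'E'
from h import *
im,P=cloud('top');save('t2.png',im)
K=camera_params('top')['camera_matrix'];T=camera_params('top')['world_from_camera']
Z=P[...,2]
def rc(m,l):
    r=cv2.minAreaRect(P[m][:,:2].astype(np.float32));print(l,m.sum(),np.round(r[0],1),np.round(r[1],1))
w=np.zeros(Z.shape,bool);w[225:290,390:456]=1
rc(w&(Z>78)&(Z<100),'dish rim')
w[:]=0;w[180:330,370:470]=1;rc(w&(Z>55)&(Z<72),'brick')
w[:]=0;w[190:360,100:185]=1
for l,a,b in(('jar',80,97),('mandrel',120,140)):
    rc(w&(Z>a)&(Z<b)&((np.mgrid[:420,:560][0]<240) if l=='jar' else (np.mgrid[:420,:560][0]>290)),l)
cv2.imwrite('pics/t2c.png',cv2.resize(np.hstack([im[190:350,90:190],im[190:350,370:470]])[...,::-1],None,fx=3,fy=3))
E
```

```text
t 27.8 pos [563.3 -78.2 178.6] F [ 0.3 -1.  -0.4] op 1.002 gf 0.0
turn [-0.001  0.    -0.001] shift [-0.0473  0.3535  0.0182]
dish rim 231 [ 516.  -304.1] [50.1 50. ]
brick 5898 [ 516.3 -303.5] [115.1 230.5]
jar 489 [588.5 276. ] [48.3 48.5]
mandrel 73 [389.6 303. ] [16.3 17.9]
```

View pics/t2c.png

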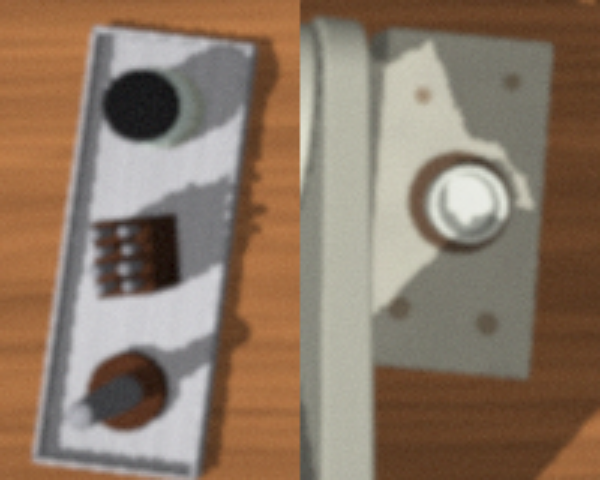

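The three tools stand upright in the tray. The dish rim measures (516.0,-304.1) against a brick centre of (516.3,-303.5), so it is centred. Now I return the jar.

Scaled: 0.354 m / 0.75 = 0.472, -0.0473 m / 0.75 = -0.0631.

Request:
{"method": "move_arm", "body": {
  "motion": [
    [0,0,0,-0.0631,0.472,0.024,0.0854],
    [0,0,0,-0.0631,0.472,0.024,0.0854],
    [0,0,0,-0.0631,0.472,0.024,0.0854],
    [0,0,0,-0.0631,0.472,0.024,0.0854],
    [0,0,0,-0.0631,0.472,0.024,0.0854],
    [0,0,0,-0.0631,0.472,0.024,0.0854],
    [0,0,0,-0.0631,0.472,0.024,0.0854],
    [0,0,0,-0.0631,0.472,0.024,0.0854]
  ]
}}

```text
clock: 28.85
eef_pos: [587.9, 275.6, 159.2]
tcp_rot: [-3.14, -0.002, -3.08]
contact_force: [-0.2, -0.9, -0.3]
opening: 1.0
grasp_force: 0.0
```

Request:
{"method": "move_arm", "body": {
  "motion": [
    [0,0,0,0,0,0,0.0854]
  ]
}}

```text
clock: 28.98
eef_pos: [588.1, 274.7, 159.0]
tcp_rot: [-3.14, -0.002, -3.082]
contact_force: [0.6, -0.7, 0.3]
opening: 1.0
grasp_force: 0.0
```

```bash
python3 go.py 588.3 277.3 35
```

```text
t 28.975 pos [588.1 274.7 159. ] F [ 0.6 -0.7  0.3] op 1.0 gf 0.0
turn [-0.001 -0.002 -0.003] shift [-0.0006  0.0028  0.124 ]
```

Scaled: 0.124 m / 0.75 = 0.1653, 0.12 m / 0.75 = 0.16, -0.003 rad / 2.0944 = -0.0014.

Request:
{"method": "move_arm", "body": {
  "motion": [
    [-0.0005,-0.001,-0.0014,0,0.0033,0.0067,0.0854],
    [-0.0005,-0.001,-0.0014,0,0.0033,0.06,0.0854],
    [-0.0005,-0.001,-0.0014,0,0.0033,0.12,0.0854],
    [-0.0005,-0.001,-0.0014,0,0.0033,0.16,0.0854],
    [-0.0005,-0.001,-0.0014,0,0.0033,0.1653,0.0854],
    [-0.0005,-0.001,-0.0014,0,0.0033,0.1653,0.07],
    [-0.0005,-0.001,-0.0014,0,0.0033,0.1653,0.0],
    [-0.0005,-0.001,-0.0014,0,0.0033,0.1653,0.0]
  ],
  "grip_force": 30
}}

```text
clock: 29.98
eef_pos: [588.6, 278.7, 36.4]
tcp_rot: [3.141, 0.003, -3.077]
contact_force: [-1.2, -1.5, 6.8]
opening: 0.642
grasp_force: 32.2
```

Request:
{"method": "move_arm", "body": {
  "motion": [
    [0,0,0,0,0,0,0.0],
    [0,0,0,0,0,0,0.0],
    [0,0,0,0,0,0,0.0]
  ],
  "grip_force": 50
}}

```text
clock: 30.35
eef_pos: [588.7, 278.7, 36.5]
tcp_rot: [3.141, 0.003, -3.077]
contact_force: [-1.3, -1.9, 9.4]
opening: 0.637
grasp_force: 51.0
```

```bash
python3 go.py 602.2 -101.7 130
```

```text
t 30.35 pos [588.7 278.7  36.5] F [-1.3 -1.9  9.4] op 0.637 gf 51.0
turn [0.001 0.003 0.001] shift [ 0.0107 -0.3804 -0.0938]
```

Scaled: -0.24 m / 0.75 = -0.32, -0.185 m / 0.75 = -0.2467.

Request:
{"method": "move_arm", "body": {
  "motion": [
    [0,0,0,0,0,-0.016,0.0],
    [0,0,0,0,0,-0.0533,0.0],
    [0,0,0,0,0,-0.1,0.0],
    [0,0,0,0,-0.04,-0.12,0.0],
    [0,0,0,0.0027,-0.1067,-0.12,0.0],
    [0,0,0,0.0053,-0.1733,-0.12,0.0],
    [0,0,0,0.008,-0.2467,-0.12,0.0],
    [0,0,0,0.0093,-0.32,-0.12,0.0]
  ]
}}

```text
clock: 31.35
eef_pos: [596.0, 36.9, 125.4]
tcp_rot: [3.142, 0.001, -3.077]
contact_force: [0.9, -0.4, -1.8]
opening: 0.634
grasp_force: 53.2
```

Scaled: -0.1404 m / 0.75 = -0.1872, 0.001 m / 0.75 = 0.0013.

Request:
{"method": "move_arm", "body": {
  "motion": [
    [0,0,0,0.0013,-0.0667,0,0.0],
    [0,0,0,0.0027,-0.1333,0,0.0],
    [0,0,0,0.004,-0.1733,0,0.0],
    [0,0,0,0.0049,-0.1872,0,0.0],
    [0,0,0,0.0049,-0.1872,0,0.0],
    [0,0,0,0.0049,-0.1872,0.04,0.0],
    [0,0,0,0.0049,-0.1872,0.0733,0.0],
    [0,0,0,0.0049,-0.1872,0.08,0.0]
  ]
}}

```text
clock: 32.35
eef_pos: [600.1, -100.3, 63.1]
tcp_rot: [3.141, -0.003, -3.076]
contact_force: [-0.5, 0.1, -1.9]
opening: 0.629
grasp_force: 53.3
```

Request:
{"method": "move_arm", "body": {
  "motion": [
    [0,0,0,0,0,0,0.0],
    [0,0,0,0,0,0,0.0]
  ]
}}

```text
clock: 32.6
eef_pos: [602.1, -101.7, 65.6]
tcp_rot: [-3.141, 0.002, -3.077]
contact_force: [-0.3, -0.1, -1.8]
opening: 0.63
grasp_force: 53.3
```

```bash
python3 go.py 602.1 -101.7 48.5
```

```text
t 32.6 pos [ 602.1 -101.7   65.6] F [-0.3 -0.1 -1.8] op 0.63 gf 53.3
turn [-0.     0.002  0.002] shift [ 0.0001 -0.      0.0171]
```

Scaled: 0.017 m / 0.75 = 0.0227, 0.016 m / 0.75 = 0.0213.

Request:
{"method": "move_arm", "body": {
  "motion": [
    [0,0,0,0,0,0.008,0.0],
    [0,0,0,0,0,0.016,0.0],
    [0,0,0,0,0,0.0213,0.0],
    [0,0,0,0,0,0.0227,0.0],
    [0,0,0,0,0,0.0227,0.0]
  ]
}}

```text
clock: 33.22
eef_pos: [601.1, -102.0, 47.6]
tcp_rot: [3.141, -0.001, -3.077]
contact_force: [-2.4, 0.2, 3.2]
opening: 0.638
grasp_force: 53.8
```

Request:
{"method": "move_arm", "body": {
  "motion": [
    [0,0,0,0,0,0.0013,0.0],
    [0,0,0,0,0,0.0013,0.0]
  ]
}}

```text
clock: 33.48
eef_pos: [601.1, -102.0, 47.5]
tcp_rot: [3.142, -0.0, -3.077]
contact_force: [-5.9, 0.0, 14.6]
opening: 0.63
grasp_force: 54.8
```

Contact at the expected height. Release, rise and fetch the punches.

Scaled: -0.14 m / 0.75 = -0.1867, -0.12 m / 0.75 = -0.16.

Request:
{"method": "move_arm", "body": {
  "motion": [
    [0,0,0,0,0,-0.0013,0.05],
    [0,0,0,0,0,-0.0013,0.07],
    [0,0,0,0,0,-0.0013,0.0854],
    [0,0,0,0,0,-0.0013,0.0854],
    [0,0,0,0,0,-0.0267,0.0854],
    [0,0,0,0,0,-0.0933,0.0854],
    [0,0,0,0,0,-0.16,0.0854],
    [0,0,0,0,0.0533,-0.1867,0.0854]
  ]
}}

```text
clock: 34.48
eef_pos: [600.8, -63.5, 191.3]
tcp_rot: [-3.14, 0.006, -3.08]
contact_force: [-0.2, 0.1, -0.4]
opening: 1.001
grasp_force: 0.0
```

```bash
python3 go.py 488.4 289 185 183.8
```

```text
t 34.475 pos [600.8 -63.5 191.3] F [-0.2  0.1 -0.4] op 1.001 gf 0.0
turn [-0.002  0.006 -0.005] shift [0.0906 0.3588 0.0052]
```

Scaled: 0.3588 m / 0.75 = 0.4784, 0.0906 m / 0.75 = 0.1208, -0.005 rad / 2.0944 = -0.0024.

Request:
{"method": "move_arm", "body": {
  "motion": [
    [-0.001,0.0014,-0.0024,0.1208,0.4784,0,0.0854],
    [-0.001,0.0014,-0.0024,0.1208,0.4784,0,0.0854],
    [-0.001,0.0014,-0.0024,0.1208,0.4784,0,0.0854],
    [-0.001,0.0014,-0.0024,0.1208,0.4784,0,0.0854],
    [-0.001,0.0014,-0.0024,0.1208,0.4784,0,0.0854],
    [-0.001,0.0014,-0.0024,0.1208,0.4784,0,0.0854],
    [-0.001,0.0014,-0.0024,0.1208,0.4784,0,0.0854],
    [-0.001,0.0014,-0.0024,0.1208,0.4784,0,0.0854]
  ]
}}

```text
clock: 35.48
eef_pos: [485.4, 290.2, 187.3]
tcp_rot: [3.14, -0.002, -3.071]
contact_force: [0.1, 0.4, -0.5]
opening: 0.994
grasp_force: 0.0
```

Request:
{"method": "move_arm", "body": {
  "motion": [
    [0,0,0,0,0,0,0.0854],
    [0,0,0,0,0,0,0.0854]
  ]
}}

```text
clock: 35.72
eef_pos: [485.7, 289.1, 186.6]
tcp_rot: [3.14, -0.003, -3.074]
contact_force: [-0.3, 0.1, 0.4]
opening: 0.999
grasp_force: 0.0
```

```bash
python3 go.py 488.4 289 49.5 183.8
```

```text
t 35.725 pos [485.7 289.1 186.6] F [-0.3  0.1  0.4] op 0.999 gf 0.0
turn [ 0.002 -0.003  0.001] shift [-0.003  -0.0006  0.1371]
```

Scaled: 0.136 m / 0.75 = 0.1813, -0.0025 m / 0.75 = -0.0033, -0.002 rad / 2.0944 = -0.001.

Request:
{"method": "move_arm", "body": {
  "motion": [
    [0.0005,-0.001,0.0005,-0.0033,-0.0004,0.0067,0.0854],
    [0.0005,-0.001,0.0005,-0.0033,-0.0004,0.0667,0.0854],
    [0.0005,-0.001,0.0005,-0.0033,-0.0004,0.1333,0.0854],
    [0.0005,-0.001,0.0005,-0.0033,-0.0004,0.176,0.0854],
    [0.0005,-0.001,0.0005,-0.0033,-0.0004,0.1813,0.0854],
    [0.0005,-0.001,0.0005,-0.0033,-0.0004,0.1813,0.06],
    [0.0005,-0.001,0.0005,-0.0033,-0.0004,0.1813,0.0],
    [0.0005,-0.001,0.0005,-0.0033,-0.0004,0.1813,0.0]
  ],
  "grip_force": 40
}}

```text
clock: 36.72
eef_pos: [488.3, 290.8, 52.0]
tcp_rot: [3.14, 0.001, -3.073]
contact_force: [-0.8, -1.3, 3.4]
opening: 0.46
grasp_force: 39.7
```

Request:
{"method": "move_arm", "body": {
  "motion": [
    [0,0,0,0,0,0,0.0],
    [0,0,0,0,0,0,0.0],
    [0,0,0,0,0,0,0.0]
  ],
  "grip_force": 70
}}

```text
clock: 37.1
eef_pos: [488.3, 290.8, 52.1]
tcp_rot: [3.14, 0.001, -3.073]
contact_force: [-1.2, -1.0, 7.0]
opening: 0.459
grasp_force: 69.5
```

```bash
python3 go.py 594.5 29.6 140 183.8
```

```text
t 37.1 pos [488.3 290.8  52.1] F [-1.2 -1.   7. ] op 0.459 gf 69.5
turn [0.002 0.001 0.002] shift [-0.0883 -0.2676 -0.0883]
```

Scaled: -0.215 m / 0.75 = -0.2867, -0.17 m / 0.75 = -0.2267.

Request:
{"method": "move_arm", "body": {
  "motion": [
    [0,0,0,0,0,-0.02,0.0],
    [0,0,0,0,0,-0.06,0.0],
    [0,0,0,0,0,-0.1067,0.0],
    [0,0,0,-0.0133,-0.04,-0.12,0.0],
    [0,0,0,-0.0333,-0.1,-0.12,0.0],
    [0,0,0,-0.0533,-0.16,-0.12,0.0],
    [0,0,0,-0.0747,-0.2267,-0.12,0.0],
    [0,0,0,-0.0947,-0.2867,-0.12,0.0]
  ]
}}

```text
clock: 38.1
eef_pos: [573.5, 79.0, 141.4]
tcp_rot: [3.141, 0.0, -3.073]
contact_force: [1.1, -0.3, -1.9]
opening: 0.453
grasp_force: 71.2
```

Scaled: 0.06 m / 0.75 = 0.08, -0.0526 m / 0.75 = -0.0701.

Request:
{"method": "move_arm", "body": {
  "motion": [
    [0,0,0,-0.0133,-0.04,0,0.0],
    [0,0,0,-0.0213,-0.0667,0,0.0],
    [0,0,0,-0.0229,-0.0701,0,0.0],
    [0,0,0,-0.0229,-0.0701,0.0267,0.0],
    [0,0,0,-0.0229,-0.0701,0.06,0.0],
    [0,0,0,-0.0229,-0.0701,0.08,0.0],
    [0,0,0,-0.0229,-0.0701,0.08,0.0],
    [0,0,0,-0.0229,-0.0701,0.08,0.0]
  ]
}}

```text
clock: 39.1
eef_pos: [594.1, 29.7, 80.8]
tcp_rot: [3.141, -0.0, -3.073]
contact_force: [0.4, 0.4, -2.0]
opening: 0.46
grasp_force: 71.1
```

```bash
python3 go.py 594.3 29.6 64 183.8
```

```text
t 39.1 pos [594.1  29.7  80.8] F [ 0.4  0.4 -2. ] op 0.46 gf 71.1
turn [ 0.001 -0.     0.002] shift [-0.0002 -0.0001  0.0168]
```

Scaled: 0.0168 m / 0.75 = 0.0224, 0.016 m / 0.75 = 0.0213, 0.002 rad / 2.0944 = 0.001.

Request:
{"method": "move_arm", "body": {
  "motion": [
    [0,0,0,0,0,0.008,0.0],
    [0,0,0.001,0,0,0.016,0.0],
    [0,0,0.001,0,0,0.0213,0.0],
    [0,0,0.001,0,0,0.0224,0.0],
    [0,0,0.001,0,0,0.0224,0.0]
  ]
}}

```text
clock: 39.72
eef_pos: [593.6, 29.3, 63.3]
tcp_rot: [3.141, -0.001, -3.075]
contact_force: [-0.3, 0.8, -3.4]
opening: 0.457
grasp_force: 71.1
```

Scaled: 0.001 m / 0.75 = 0.0013.

Request:
{"method": "move_arm", "body": {
  "motion": [
    [0,0,0,0,0,0.0013,0.0],
    [0,0,0,0,0,0.0013,0.0]
  ]
}}

```text
clock: 39.98
eef_pos: [593.8, 29.3, 63.2]
tcp_rot: [3.141, -0.001, -3.075]
contact_force: [-3.1, -0.3, 8.1]
opening: 0.455
grasp_force: 72.3
```

Down. Release, rise, and fetch the mandrel.

Request:
{"method": "move_arm", "body": {
  "motion": [
    [0,0,0,0,0,-0.0007,0.03],
    [0,0,0,0,0,-0.0013,0.06],
    [0,0,0,0,0,-0.0013,0.0854],
    [0,0,0,0,0,-0.0013,0.0854],
    [0,0,0,0,0,-0.0267,0.0854],
    [0,0,0,0,0,-0.08,0.0854],
    [0,0,0,0,0,-0.1467,0.0854],
    [0,0,0,0,0,-0.1933,0.0854]
  ]
}}

```text
clock: 40.98
eef_pos: [594.5, 29.3, 211.1]
tcp_rot: [3.141, 0.002, -3.075]
contact_force: [-0.2, 0.5, 0.2]
opening: 1.003
grasp_force: 0.0
```

```bash
python3 go.py 391 303 205
```

```text
t 40.975 pos [594.5  29.3 211.1] F [-0.2  0.5  0.2] op 1.003 gf 0.0
turn [0.001 0.002 0.003] shift [0.185  0.2866 0.0059]
```

Scaled: 0.2866 m / 0.75 = 0.3821, 0.185 m / 0.75 = 0.2467.

Request:
{"method": "move_arm", "body": {
  "motion": [
    [0,0,0,0.2467,0.3821,0.004,0.0854],
    [0,0,0,0.2467,0.3821,0.004,0.0854],
    [0,0,0,0.2467,0.3821,0.004,0.0854],
    [0,0,0,0.2467,0.3821,0.004,0.0854],
    [0,0,0,0.2467,0.3821,0.004,0.0854],
    [0,0,0,0.2467,0.3821,0.004,0.0854],
    [0,0,0,0.2467,0.3821,0.004,0.0854],
    [0,0,0,0.2467,0.3821,0.004,0.0854]
  ]
}}

```text
clock: 41.98
eef_pos: [390.7, 302.7, 205.5]
tcp_rot: [3.14, -0.0, -3.075]
contact_force: [0.8, 0.6, -0.5]
opening: 1.0
grasp_force: 0.0
```

Request:
{"method": "move_arm", "body": {
  "motion": [
    [0,0,0,0,0,0,0.0854],
    [0,0,0,0,0,0,0.0854]
  ]
}}

```text
clock: 42.22
eef_pos: [390.8, 302.2, 204.8]
tcp_rot: [3.141, -0.001, -3.077]
contact_force: [0.5, 0.5, 0.2]
opening: 1.0
grasp_force: 0.0
```

```bash
python3 go.py 391 303 72.5
```

```text
t 42.225 pos [390.8 302.2 204.8] F [0.5 0.5 0.2] op 1.0 gf 0.0
turn [ 0.001 -0.001  0.002] shift [-0.0004  0.0006  0.1323]
```

Scaled: 0.131 m / 0.75 = 0.1747, 0.0006 m / 0.75 = 0.0008.

Request:
{"method": "move_arm", "body": {
  "motion": [
    [0,0,0,0,0.0008,0.0267,0.0854],
    [0,0,0,0,0.0008,0.0867,0.0854],
    [0,0,0,0,0.0008,0.1467,0.0854],
    [0,0,0,0,0.0008,0.1733,0.0854],
    [0,0,0,0,0.0008,0.1747,0.04],
    [0,0,0,0,0.0008,0.1747,0.0],
    [0,0,0,0,0.0008,0.1747,0.0],
    [0,0,0,0,0.0008,0.1747,0.0]
  ],
  "grip_force": 40
}}

```text
clock: 43.22
eef_pos: [390.8, 304.4, 74.9]
tcp_rot: [3.139, 0.001, -3.076]
contact_force: [-0.5, 1.4, 3.6]
opening: 0.225
grasp_force: 39.0
```

Request:
{"method": "move_arm", "body": {
  "motion": [
    [0,0,0,0,0,0,0.0],
    [0,0,0,0,0,0,0.0],
    [0,0,0,0,0,0,0.0]
  ],
  "grip_force": 70
}}

```text
clock: 43.6
eef_pos: [390.7, 304.4, 75.0]
tcp_rot: [3.139, 0.001, -3.075]
contact_force: [-1.2, 1.0, 6.9]
opening: 0.213
grasp_force: 68.3
```

```bash
python3 go.py 528.0 -41.8 180
```

```text
t 43.6 pos [390.7 304.4  75. ] F [-1.2  1.   6.9] op 0.213 gf 68.3
turn [0.002 0.001 0.003] shift [-0.1141 -0.3543 -0.1058]
```

Scaled: -0.23 m / 0.75 = -0.3067, -0.177 m / 0.75 = -0.236.

Request:
{"method": "move_arm", "body": {
  "motion": [
    [0,0,0,0,0,-0.02,0.0],
    [0,0,0,0,0,-0.0667,0.0],
    [0,0,0,0,0,-0.1133,0.0],
    [0,0,0,-0.0133,-0.04,-0.1333,0.0],
    [0,0,0,-0.0333,-0.1,-0.1333,0.0],
    [0,0,0,-0.0533,-0.1667,-0.1333,0.0],
    [0,0,0,-0.076,-0.236,-0.1333,0.0],
    [0,0,0,-0.0987,-0.3067,-0.1333,0.0]
  ]
}}

```text
clock: 44.6
eef_pos: [479.5, 77.4, 174.5]
tcp_rot: [3.141, -0.0, -3.075]
contact_force: [2.2, 0.5, -1.8]
opening: 0.215
grasp_force: 69.1
```

Scaled: -0.1243 m / 0.75 = -0.1657, -0.119 m / 0.75 = -0.1587.

Request:
{"method": "move_arm", "body": {
  "motion": [
    [0,0,0,-0.0213,-0.0667,0,0.0],
    [0,0,0,-0.04,-0.1267,0,0.0],
    [0,0,0,-0.0507,-0.1587,0,0.0],
    [0,0,0,-0.0535,-0.1657,0,0.0],
    [0,0,0,-0.0535,-0.1657,0.0267,0.0],
    [0,0,0,-0.0535,-0.1657,0.0733,0.0],
    [0,0,0,-0.0535,-0.1657,0.0907,0.0],
    [0,0,0,-0.0535,-0.1657,0.0933,0.0]
  ]
}}

```text
clock: 45.6
eef_pos: [526.8, -41.8, 103.1]
tcp_rot: [3.14, -0.002, -3.075]
contact_force: [1.1, -0.6, -2.9]
opening: 0.217
grasp_force: 69.2
```

Request:
{"method": "move_arm", "body": {
  "motion": [
    [0,0,0,0,0,0,0.0],
    [0,0,0,0,0,0,0.0]
  ]
}}

```text
clock: 45.85
eef_pos: [528.0, -42.3, 104.3]
tcp_rot: [3.141, 0.001, -3.075]
contact_force: [-0.7, 0.6, -2.7]
opening: 0.215
grasp_force: 69.2
```

```bash
python3 go.py 528.0 -41.8 87;python3 -c "
from h import *
im,d=grab_frame('scene');save('s4.png',cv2.resize(im[60:330,90:460],None,fx=2,fy=2))"
```

```text
t 45.85 pos [528.  -42.3 104.3] F [-0.7  0.6 -2.7] op 0.215 gf 69.2
turn [0.001 0.001 0.003] shift [0.     0.0005 0.0173]
```

View pics/s4.png

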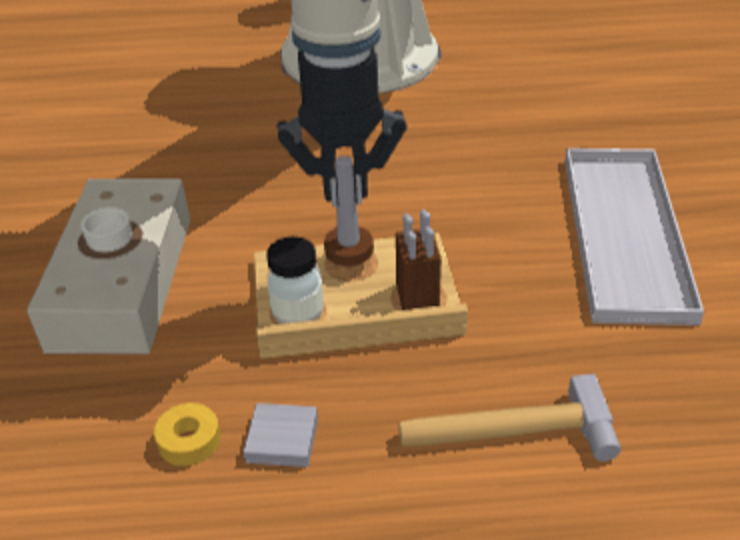

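The jar and punches stand on their pads, the dish is on the patch, and the mandrel foot at (348,245) hangs over its own pad. Lowering it.

Scaled: 0.017 m / 0.75 = 0.0227, 0.0005 m / 0.75 = 0.0007.

Request:
{"method": "move_arm", "body": {
  "motion": [
    [0,0,0,0,0,0.008,0.0],
    [0,0,0,0,0.0007,0.016,0.0],
    [0,0,0,0,0.0007,0.0213,0.0],
    [0,0,0,0,0.0007,0.0227,0.0],
    [0,0,0,0,0.0007,0.0227,0.0]
  ]
}}

```text
clock: 46.52
eef_pos: [527.3, -41.8, 86.2]
tcp_rot: [3.141, -0.001, -3.075]
contact_force: [0.1, 0.4, -1.7]
opening: 0.214
grasp_force: 69.2
```

Scaled: 0.001 m / 0.75 = 0.0013.

Request:
{"method": "move_arm", "body": {
  "motion": [
    [0,0,0,0,0,0.0013,0.0],
    [0,0,0,0,0,0.0013,0.0]
  ]
}}

```text
clock: 46.78
eef_pos: [527.6, -41.8, 86.0]
tcp_rot: [3.141, -0.0, -3.075]
contact_force: [-2.7, 0.4, 7.5]
opening: 0.217
grasp_force: 70.5
```

Request:
{"method": "move_arm", "body": {
  "motion": [
    [0,0,0,0,0,-0.0007,0.01],
    [0,0,0,0,0,-0.0013,0.04],
    [0,0,0,0,0,-0.0013,0.0854],
    [0,0,0,0,0,-0.0013,0.0854],
    [0,0,0,0,0,-0.0013,0.0854],
    [0,0,0,0,0,-0.0533,0.0854],
    [0,0,0,0,0,-0.12,0.0854],
    [0,0,0,0,0,-0.1733,0.0854]
  ]
}}

```text
clock: 47.78
eef_pos: [527.7, -42.0, 217.1]
tcp_rot: [3.141, -0.0, -3.075]
contact_force: [0.6, -1.1, -0.2]
opening: 0.999
grasp_force: 0.0
```

Scaled: 0.26 m / 0.75 = 0.3467, 0.25 m / 0.75 = 0.3333.

Request:
{"method": "move_arm", "body": {
  "motion": [
    [0,0,0,0.0267,0.0533,0,0.0854],
    [0,0,0,0.0533,0.1333,0,0.0854],
    [0,0,0,0.08,0.2133,0,0.0854],
    [0,0,0,0.0933,0.28,0,0.0854],
    [0,0,0,0.1067,0.3333,0,0.0854],
    [0,0,0,0.1067,0.3467,0,0.0854],
    [0,0,0,0.1067,0.3467,0,0.0854],
    [0,0,0,0.1067,0.3467,0,0.0854]
  ]
}}

```text
clock: 48.78
eef_pos: [430.7, 211.2, 215.5]
tcp_rot: [3.141, -0.001, -3.076]
contact_force: [-0.6, -0.7, -0.5]
opening: 1.0
grasp_force: 0.0
```

```bash
python3 - <<'E'
from h import *
im,P=cloud('top');save('t3.png',im);Z=P[...,2]
def win(u0,u1,v0,v1):
    m=np.zeros(Z.shape,bool);m[v0:v1,u0:u1]=1;return m
def rect(m,l):
    r=cv2.minAreaRect(P[m][:,:2].astype(np.float32));print(l,m.sum(),np.round(r[0],1),np.round(r[1],1),round(r[2],2))
rect(win(245,275,200,240)&(Z>70)&(Z<93),'punch block')
rect(win(305,345,195,235)&(Z>80),'jar')
rect(win(275,320,235,270)&(Z>25)&(Z<37),'mandrel foot')
rect(win(275,320,235,270)&(Z>130),'mandrel top')
rect(win(390,456,225,290)&(Z>78)&(Z<100),'dish')
rect(win(370,470,180,330)&(Z>55)&(Z<72),'brick')
save('t3c.png',cv2.resize(im[110:330,180:480],None,fx=2.5,fy=2.5))
E
```

```text
punch block 360 [592.2  27.6] [52.  40.1] 3.88
jar 486 [ 601.4 -101.7] [47.7 48.3] 87.33
mandrel foot 429 [525.3 -42.5] [53.6 53.6] 44.91
mandrel top 68 [526.3 -41.9] [15.3 17.1] 89.79
dish 227 [ 516.  -303.9] [50.5 50. ] 87.32
brick 6009 [ 516.3 -303.7] [116.1 230.1] 83.66
```

View pics/t3c.png

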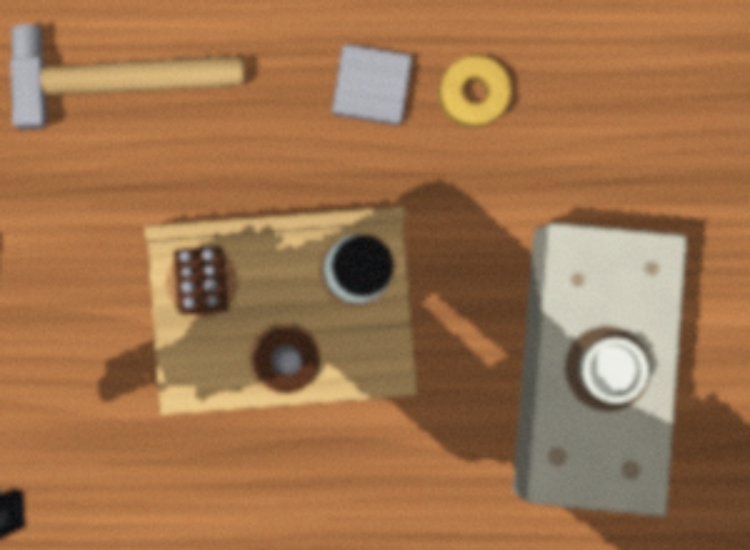

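The punches (202,280), jar (359,267) and mandrel (287,358) stand upright within 2 mm of where they started. The dish is centred on the brick, and the hammer, steel block and spool have not moved. Handing in.

```bash
python3 -c "
from h import *
print(order.sign_off())"
```

```text
the job is handed in; nothing more can be done
None
```

The job is done and handed in after about 49 s of robot time: the dish sits centred on the scorched patch, the jar, mandrel and punch block stand upright on their own pads within about 2 mm of their starting positions, and the hammer, steel block and spool were left alone.

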